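Slide a drilling pallet into its nest and lock it

ROBOT

A 6-joint arm with a two-finger parallel gripper is mounted at the origin on the work surface. World frame = base frame: x ahead of the robot, y to its left, z up, the work surface at z = 0. Lengths are in m, angles in degrees, forces in N, time in s.
With the tool pointing down it reaches from about 0.25 to 0.725 m from the base axis. Payload 9.7 kg.
Tool frame: the origin (TCP) lies at the very end of the fingers, on their centre line; the grasp point (between the pads) lies 19 mm behind it (bot.grip_point_offset is the z of the grasp point in the tool frame, in m); z points along the fingers, x is the direction in which the jaws open and shut, and the axes are right-handed (so a half turn about z gives the same grasp; the last joint's range is limited). The gripper opens to 85 mm and grips with 20 to 120 N. Pads are 22 mm wide; open, the fingers measure 114 mm over their backs; the gripper's body (76 mm by 85 mm) begins 54 mm behind the grasp point. The pads swing forward as they close: fully open they stand 13 mm farther back than shut.
Start: joints at [-68.067, 4.979, 10.078, 95.1, 0, 90], TCP at [0.205, -0.51, 0.231] pointing down, gripper open.
Joint ranges: [-179.16, 179.16], [-48.56, 103.87], [-65.8, 70.77], [-126.05, 130.52], [-82.76, 87.17], [-180, 180]. Speed limits (degrees/s): [127.2, 127.2, 147.25, 180, 180, 180].

INTERFACE

Orientations are given as [roll, pitch, yaw] about the fixed x, y, z axes, in that order (R = Rz(yaw) Ry(pitch) Rx(roll)).
In Python, from workcell import get_obs, viewer, job_done, bot gives the robot as it stands.
- The arm moves only by the shell command python3 -m handwheel 'ROWS' [FORCE]. ROWS is JSON, a list of rows, each a list of 5 numbers: the closure, from 0 (fully open) to 1 (shut), then the shift along the world's x, y, z in m, then the turn about the world's z in degrees. A call has 1 to 5 rows; each row is the pose to reach, as a shift and turn from the pose measured when the call began; what a row does not reach only later rows make up. A row lasts 1/10 s, in which the tool goes at most 50 mm and 8.59 degrees, less where a joint would pass 70% of its speed; a pose out of reach is approached as far as the arm can. A call with a gripper value outside its range is refused whole. The fingers move at their own pace and stop on an object; FORCE is the grip in N (left out, the last holds). Time passes only in rows, so rows that repeat a pose let the fingers close. It gives the time, the measured TCP pose, the force and the opening at its end, in the units of the state.
- get_obs(): the state, without advancing time (a new reading comes with each control period).
- viewer.camera(name): name is "scene" or "top" or "wrist"; returns a dict with "color" (384x512x3 uint8, blue, green, red), "K" (3x3 intrinsics, pixels), "dist_coeffs" ([k1, k2, p1, p2, k3] as OpenCV has them; the pictures are not rectified), "origin" and "orientation" of the camera in the world. Camera axes: x right, y down, z forward; pixel columns grow to the right and rows downward; lengths in m; the calibration is good to about 2 mm. A picture is of the moment at which its call begins. There is no depth.
- job_done(): hands the job in, once; it reports no verdict.
The state is a dict: "time": time; "q": joint angles; "qd": joint speeds; "joint_efforts": joint torques, N m; "ee_pos": TCP position; "tcp_rot": TCP orientation; "wrist_force": force on the tool from outside, world axes, zero at the start; "torque": the same for the moment, N m; "opening": finger opening in m.
Only numpy, scipy, OpenCV 4.12 (cv2) and the standard library are available. Lean on these libraries where they do the work, as an engineer would, in place of code of your own. Each camera call takes 0.05 s, during which the arm holds its last target.

TASK

Load the aluminium pallet with the brass workpiece into the drilling fixture: set it down flat on the entry end of the fixture's deck, beside the fence, then slide it gently along the fence until it drops fully into the shallow pocket (slide it in, do not carry it over the pocket and lower it from above, and do not ram it once it has dropped). Then swing the red clamp over its edge until it stands square to the fence, and let go, leaving the tools, bottles and tins around it where they are.

Things in the scene. Friction and masses are not known exactly. Their poses are not given: they have to be found in the camera images.
- bed: Fixed drilling fixture: green bed plate 12 mm thick, its own x from -100 to +65, y from -190 to +170 mm, at a different place and heading each time. Origin on the bench surface, z up. +y is the sliding direction, from the entry end (-y) to the pocket end. On it are the fence, an aluminium nest plate with the pocket, and a red clamp. Push the pallet on it with under 25 N (over 40 N, even briefly, is ramming).
- fence_face (a point): Middle of the top edge of the bright steel fence that runs along the whole bed: guiding face at the bed's x = +42.5 mm, top at z = 30.
- entry_spot (a point): Where the pallet can always be set down: bed x = 0, y = -85 mm, on the deck (the top of the 5 mm thick nest plate, z = 17 mm). Flat deck runs from 212 to 52 mm before the pocket's centre.
- pocket_mid (a point): Middle of the range in which the pocket may lie (bed x = 0, y = +60, z = 12 mm). The nest plate is bolted anywhere along the bed: the pocket's centre is up to 30 mm either way along y from here. Pocket: black rubber floor at z = 12, 5 mm deep, 85 mm wide (fence face to x = -42.5), 104 mm long (2 mm play at each end). A sliding pallet tips nose first by up to 0.1 rad, falls 5 mm, then meets the far wall.
- pallet: Loose aluminium plate 80 (x) x 100 (y) x 10 mm, 0.25 to 0.5 kg, with a brass workpiece bolted upright on its centre as the grip: 30 (x) x 24 (y) x 45 mm, top 55 mm above the underside. Origin at the centre of the underside, z up; lies flat on the bench. Goes in with its y along the bed's y, either way round. Its own weight makes it drop if it is free to move down; sliding it takes 1 to 4 N.
- clamp_pivot (a point): Upright pivot of the red swing clamp, fixed on the bed at its x = -78, y = +60, z = 24 mm.
- clamp_knob (a point): Grip height on the upright black knob at the end of the clamp's tail, 54 mm above the bench and 50 mm from the pivot. Knob: 14 mm diameter, from z = 32 to 66 mm. The jaw is on the other side of the pivot and reaches 52 mm.
- clamp (a joint): Angle of the red clamp, rad, clockwise from above. 0 = open: jaw to the bed's +y, knob to -y. 1.57 = locked: jaw to +x over the pallet's edge, knob to -x; stop at 1.65. Starts between 0 and 0.35; takes about 1.5 N at the knob and stays where it is left. Its arm passes 1.7 mm over a pallet that has dropped in, and is blocked by one that has not.
- wrench: bystander: steel spanner 170 mm long, lying on the bench; origin at the middle underneath
- screwdriver: bystander: screwdriver 190 mm long, lying on the bench
- brush: bystander: brush 180 mm long, lying on the bench
- oil: bystander: yellow bottle, 60 mm diameter, 150 mm high, origin under its centre
- jar: bystander: amber jar, 70 mm diameter, 100 mm high, origin under its centre
- can: bystander: blue tin, 70 mm diameter, 110 mm high, origin under its centre
Not all that is in view belongs to the job. What is shaped like the pallet but green is not meant.

How it is judged:
By the outcome, as a careful person would: the job done as asked, in the order asked, and still so for the second after the job is handed in, with the robot touching nothing.
It also fails if it takes over 72 s, if anything falls off the work surface, if the arm or the gripper's body presses on something with over 40 N, if the wrist force passes 120 N, or if a joint passes its speed limit or range.

## Working session

There is one attempt and no reset: what is moved stays moved. The work goes in short steps, Python scripts to look and compute and a shell command to move; the robot and the scene stay as the last step left them, time stands still between calls to the robot, and variables do not carry over. Pictures are saved under pics/ and viewed, and the job is handed in when it is done.

```bash
ls; mkdir -p pics; python3 - <<'E'
from workcell import get_obs, viewer, bot
import cv2
print(get_obs()); print(bot, bot.grip_point_offset)
for n in ["scene","top","wrist"]:
    c=viewer.camera(n); cv2.imwrite(f"pics/{n}0.png",c["color"]); print(n,c["K"],c["dist_coeffs"],c["origin"],c["orientation"])
E
```

```text
pics
{'time': 0.0, 'q': array([-6.80696562e+01,  5.01236495e+00,  1.00336317e+01,  9.50988364e+01,
        5.42535590e-05,  9.00025597e+01]), 'qd': array([ 0.07229213, -0.00102589, -0.0185278 , -0.01082261, -0.02636646,
        0.08931559]), 'joint_efforts': array([ 7.02972702e-04, -5.20388246e+01,  4.64807081e+01,  1.61281053e-02,
        4.41179679e-05,  1.13036083e-05]), 'ee_pos': array([ 0.20532882, -0.50999014,  0.23056356]), 'tcp_rot': array([-1.79999949e+02,  7.75696720e-02, -6.80722159e+01]), 'wrist_force': array([ 0.62688464, -0.22708568, -0.37484376]), 'torque': array([-0.01706227,  0.00073785,  0.0275893 ]), 'opening': 0.08566796054079989}
<Robot object at 0x7f4c23b73a10> -0.0187
scene [[427.62135771   0.         250.80116049]
 [  0.         427.62135771 189.73177789]
 [  0.           0.           1.        ]] [-0.07321034  0.          0.          0.          0.        ] [1.26478744 0.51062421 0.78213932] [-127.37301194   -0.6997461   125.88852942]
top [[472.10097608   0.         259.86668125]
 [  0.         472.10097608 192.33317769]
 [  0.           0.           1.        ]] [-0.08366518  0.          0.          0.          0.        ] [ 0.33517188 -0.03566705  1.6163558 ] [-172.16423914    0.93660789  -88.72468601]
wrist [[339.18821042   0.         252.70787209]
 [  0.         339.18821042 192.64367794]
 [  0.           0.           1.        ]] [-0.10191059  0.          0.          0.          0.        ] [ 0.27601428 -0.4805055   0.37252007] [ 1.62492985e+02  7.17095237e-02 -6.81221380e+01]
```

View pics/top0.png

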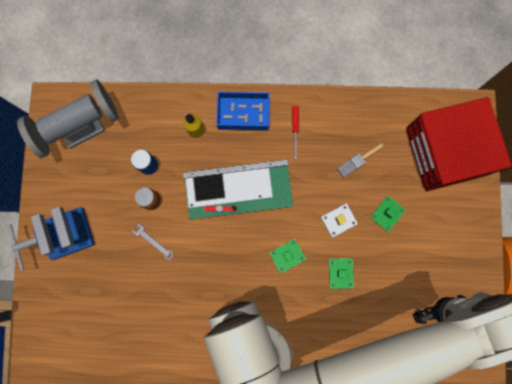

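View pics/scene0.png

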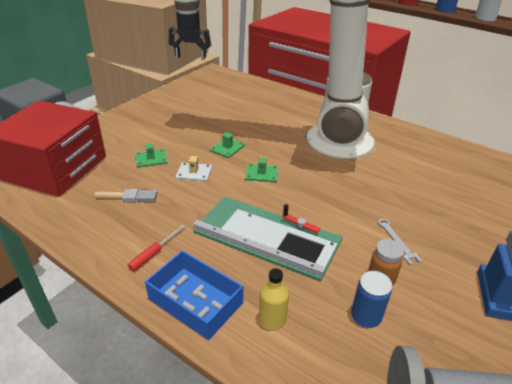

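View pics/wrist0.png

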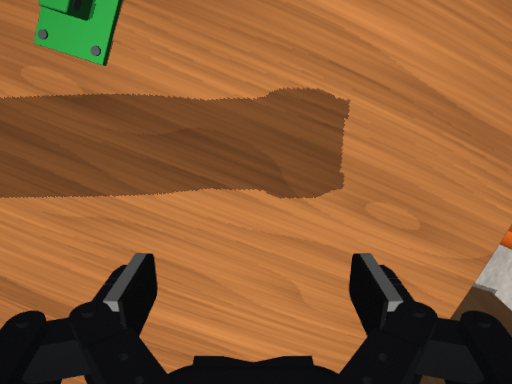

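The top view shows the pallet (white plate, brass block) at about (339,220). The fixture spans (183–293,160–218), with the fence on its upper side, the black pocket at its left end and the clamp at (220,209). Now I'll measure these.

```bash
cat > h.py <<'E'
import numpy as np, cv2
from scipy.spatial.transform import Rotation as R
from workcell import get_obs, viewer
def ray(c,uv,z):
    uv=np.asarray(uv,float).reshape(-1,1,2)
    n=cv2.undistortPoints(uv,np.array(c["K"]),np.array(c["dist_coeffs"])).reshape(-1,2)
    d=np.c_[n,np.ones(len(n))]@R.from_euler("xyz",c["orientation"],degrees=True).as_matrix().T
    o=np.array(c["origin"]); s=(z-o[2])/d[:,2]
    return o+s[:,None]*d
def proj(c,P):
    M=R.from_euler("xyz",c["orientation"],degrees=True).as_matrix().T
    P=np.asarray(P,float).reshape(-1,3)
    return cv2.projectPoints(P,cv2.Rodrigues(M)[0],-M@np.array(c["origin"]),np.array(c["K"]),np.array(c["dist_coeffs"]))[0].reshape(-1,2)
E
python3 - <<'E'
from h import *
c=viewer.camera("top"); im=c["color"]
cr=im[145:275,170:410]; cv2.imwrite("pics/topcrop.png",cv2.resize(cr,None,fx=3.3,fy=3.3,interpolation=cv2.INTER_CUBIC))
s=viewer.camera("scene"); cv2.imwrite("pics/scenecrop.png",cv2.resize(s["color"][130:280,130:350],None,fx=3.6,fy=3.6,interpolation=cv2.INTER_CUBIC))
hsv=cv2.cvtColor(im,cv2.COLOR_BGR2HSV)
def blobs(m,name,z,amin=30):
    n,l,st,ce=cv2.connectedComponentsWithStats(m.astype(np.uint8))
    for i in range(1,n):
        if st[i,4]>=amin:
            cn=cv2.findContours((l==i).astype(np.uint8),cv2.RETR_EXTERNAL,cv2.CHAIN_APPROX_NONE)[0][0]
            b=cv2.boxPoints(cv2.minAreaRect(cn))
            print(name,st[i],ce[i].round(1),"ctr",ray(c,ce[i],z)[0].round(4),"box",ray(c,b,z)[:,:2].round(3).tolist())
H,S,V=cv2.split(hsv)
roi=np.zeros(H.shape,bool); roi[150:290,175:410]=1
blobs(roi&(S<60)&(V>170),"white",0.012,60)
blobs(roi&(H>40)&(H<90)&(S>80),"green",0.012,60)
blobs(roi&((H<6)|(H>172))&(S>150),"red",0.03,10)
blobs(roi&(H>20)&(H<32)&(S>120),"brass",0.055,8)
blobs(roi&(V<60),"dark",0.012,10)
E
```

```text
white [ 186  164   86   43 1779] [238.1 186.1] ctr [0.5753 0.0709 0.012 ] box [[0.615, 0.26], [0.658, -0.03], [0.542, -0.047], [0.499, 0.24]]
white [322 204  35  33 585] [338.9 220.1] ctr [ 0.4653 -0.2756  0.012 ] box [[0.477, -0.213], [0.526, -0.302], [0.455, -0.34], [0.406, -0.251]]
green [ 189  166  103   53 1351] [259.2 196.8] ctr [ 0.5399 -0.0026  0.012 ] box [[0.593, 0.258], [0.651, -0.094], [0.513, -0.115], [0.456, 0.232]]
green [371 196  34  36 667] [387.6 213.3] ctr [ 0.4917 -0.4427  0.012 ] box [[0.477, -0.381], [0.556, -0.442], [0.507, -0.505], [0.429, -0.443]]
green [270 239  36  34 693] [287.2 255.7] ctr [ 0.3418 -0.1015  0.012 ] box [[0.352, -0.038], [0.401, -0.125], [0.332, -0.164], [0.283, -0.077]]
green [329 258  25  31 710] [340.9 273. ] ctr [ 0.2873 -0.2827  0.012 ] box [[0.335, -0.24], [0.34, -0.32], [0.24, -0.325], [0.235, -0.246]]
red [205 206  11   5  49] [210.2 208.2] ctr [0.4951 0.1621 0.03  ] box [[0.502, 0.18], [0.503, 0.146], [0.49, 0.146], [0.489, 0.18]]
red [223 207  12   4  43] [228.  208.6] ctr [0.4951 0.1018 0.03  ] box [[0.5, 0.119], [0.501, 0.081], [0.491, 0.081], [0.49, 0.118]]
brass [337 215   8   9  49] [340.3 219.2] ctr [ 0.4651 -0.2739  0.055 ] box [[0.47, -0.259], [0.48, -0.279], [0.461, -0.289], [0.45, -0.269]]
brass [353 259   1  14  14] [353.  265.5] ctr [ 0.3137 -0.3158  0.055 ] box [[0.293, -0.316], [0.293, -0.316], [0.335, -0.316], [0.335, -0.316]]
brass [329 288   9   2   9] [333.  288.9] ctr [ 0.2368 -0.2506  0.055 ] box [[0.237, -0.237], [0.239, -0.238], [0.237, -0.264], [0.234, -0.263]]
dark [194 174  30  26 622] [208.6 186.9] ctr [0.5709 0.1727 0.012 ] box [[0.603, 0.226], [0.617, 0.132], [0.539, 0.12], [0.525, 0.213]]
```

View pics/topcrop.png

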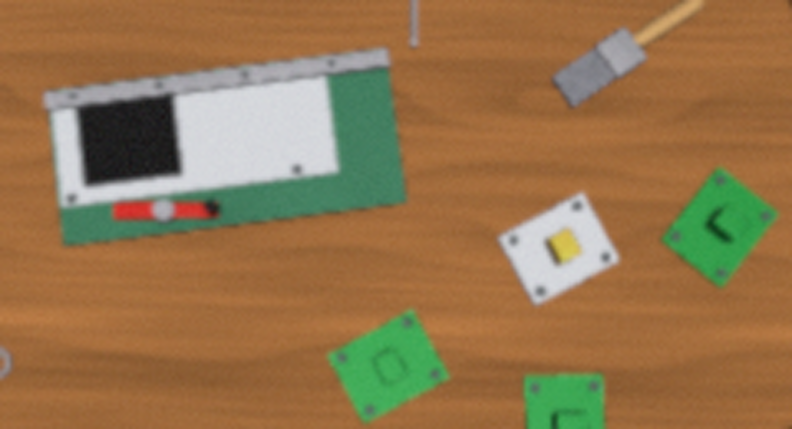

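View pics/scenecrop.png

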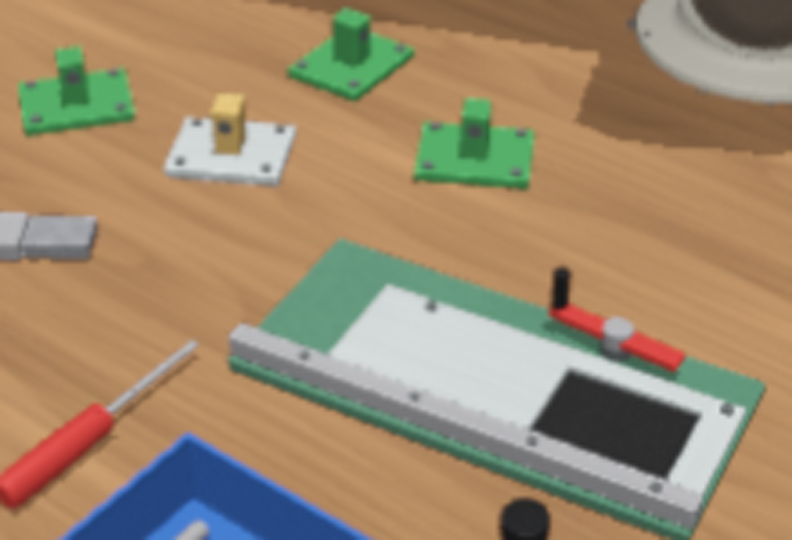

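```bash
python3 -m handwheel '[[0,0.03,0.027,0,2],[0,0.065,0.059,0,4],[0,0.1,0.09,0,6],[0,0.135,0.122,0,6],[0,0.17,0.154,0,6]]'; python3 -m handwheel '[[0,0.03,0.027,0,0],[0,0.06,0.054,0,0],[0,0.08,0.072,0,0],[0,0.09,0.081,0,0],[0,0.09,0.081,0,0]]'
python3 - <<'E'
from h import *
o=get_obs(); print(o["q"].round(1),o["ee_pos"],o["tcp_rot"])
c=viewer.camera("wrist"); cv2.imwrite("pics/w1.png",c["color"])
t=viewer.camera("top"); cv2.imwrite("pics/t1.png",t["color"])
E
```

```text
time: 0.75
ee_pos: [0.3764, -0.3547, 0.231]
tcp_rot: [-180.0, 0.0, -62.1]
wrist_force: [1.4, -0.7, -0.4]
opening: 0.0854
time: 1.25
ee_pos: [0.4672, -0.2728, 0.2307]
tcp_rot: [180.0, 0.0, -62.0]
wrist_force: [-0.8, -0.1, 0.8]
opening: 0.0855
[-30.3   3.8   8.7  95.    0.  121.7] [ 0.4671888  -0.2727992   0.23067106] [ 1.79986459e+02  4.64888389e-02 -6.19615947e+01]
```

View pics/w1.png

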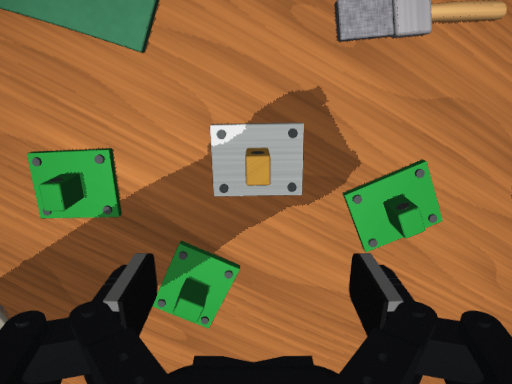

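The wrist view shows the pallet at (211–304,124–196) with brass at (258,165), nearly aligned with the image. Joint 6 reads 121.7 and would reach about 187° at the pocket, past its range, so I'll use the half-turned grasp.

```bash
python3 - <<'E'
from h import *
c=viewer.camera("wrist"); im=c["color"]
H,S,V=cv2.split(cv2.cvtColor(im,cv2.COLOR_BGR2HSV))
roi=np.zeros(H.shape,np.uint8); roi[105:215,190:325]=1
m=(roi*((S<70)&(V>90))).astype(np.uint8)
m=cv2.morphologyEx(m,cv2.MORPH_OPEN,np.ones((3,3),np.uint8))
m=cv2.morphologyEx(m,cv2.MORPH_CLOSE,np.ones((5,5),np.uint8))
cn=max(cv2.findContours(m,cv2.RETR_EXTERNAL,cv2.CHAIN_APPROX_NONE)[0],key=cv2.contourArea)
# plate top edge points on z=0.010
P=ray(c,cn.reshape(-1,2),0.010)[:,:2]
r=cv2.minAreaRect((P*1000).astype(np.float32)); print("plate",r,cv2.boxPoints(r).round(1).tolist())
b=(roi*((H>10)&(H<30)&(S>110)&(V>130))).astype(np.uint8)
b[:145]=0;b[190:]=0;b[:,:240]=0;b[:,275:]=0
cb=max(cv2.findContours(b,cv2.RETR_EXTERNAL,cv2.CHAIN_APPROX_NONE)[0],key=cv2.contourArea)
print("brass px",cv2.boundingRect(cb))
cv2.imwrite("pics/w1c.png",cv2.resize(im[110:215,195:320],None,fx=5,fy=5,interpolation=cv2.INTER_NEAREST))
# top camera fit
t=viewer.camera("top");im=t["color"]
H,S,V=cv2.split(cv2.cvtColor(im,cv2.COLOR_BGR2HSV))
roi=np.zeros(H.shape,np.uint8); roi[150:230,175:300]=1
m=roi*(((H>40)&(H<95)&(S>60))|(S<70)).astype(np.uint8)
m=cv2.morphologyEx(m,cv2.MORPH_CLOSE,np.ones((9,9),np.uint8));m=cv2.morphologyEx(m,cv2.MORPH_OPEN,np.ones((5,5),np.uint8))
cn=max(cv2.findContours(m,cv2.RETR_EXTERNAL,cv2.CHAIN_APPROX_NONE)[0],key=cv2.contourArea)
for z in (.012,.03):
    P=ray(t,cn.reshape(-1,2),z)[:,:2]; r=cv2.minAreaRect((P*1000).astype(np.float32)); print("bed",z,r,cv2.boxPoints(r).round(1).tolist())
m=roi*(V<60).astype(np.uint8)
cn=max(cv2.findContours(m,cv2.RETR_EXTERNAL,cv2.CHAIN_APPROX_NONE)[0],key=cv2.contourArea)
P=ray(t,cn.reshape(-1,2),0.015)[:,:2]; r=cv2.minAreaRect((P*1000).astype(np.float32)); print("pocket",r,cv2.boxPoints(r).round(1).tolist())
E
```

```text
plate ((467.95111083984375, -276.0043640136719), (80.1109619140625, 99.38619995117188), 29.139469146728516) [[408.79998779296875, -252.10000610351562], [457.20001220703125, -338.8999938964844], [527.0999755859375, -299.8999938964844], [478.70001220703125, -213.10000610351562]]
brass px (245, 154, 24, 30)
bed 0.012 ((566.4988403320312, 71.37906646728516), (165.23170471191406, 361.64410400390625), 8.494976043701172) [[458.1000061035156, 238.0], [511.5, -119.69999694824219], [674.9000244140625, -95.30000305175781], [621.5, 262.3999938964844]]
bed 0.03 ((563.9033813476562, 70.17810821533203), (163.37791442871094, 357.58673095703125), 8.494973182678223) [[456.70001220703125, 234.89999389648438], [509.5, -118.69999694824219], [671.0999755859375, -94.5999984741211], [618.2999877929688, 259.1000061035156]]
pocket ((570.530517578125, 172.2616424560547), (79.11384582519531, 95.0394287109375), 8.337950706481934) [[524.5, 213.5], [538.2999877929688, 119.5], [616.5999755859375, 131.0], [602.7999877929688, 225.0]]
```

View pics/w1c.png

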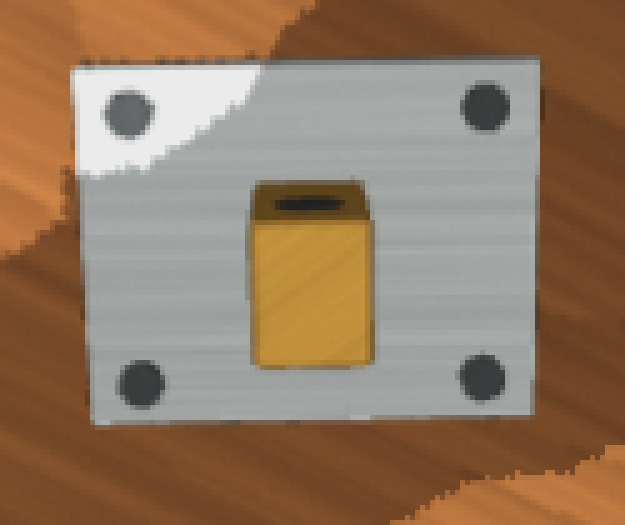

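Pallet: centre (0.468,-0.276), yaw 29°, measured size 80.1 × 99.4 against 80 × 100. Bed: heading 8.5°, measured size 165 × 361 against 165 × 360, pocket about y=+88. Half-turn now, then descend.

```bash
for i in 1; do python3 -m handwheel '[[0,0,-0.001,0,8.5],[0,0.001,-0.003,0,17],[0,0.001,-0.003,0,25.5],[0,0.001,-0.003,0,34],[0,0.001,-0.003,0,42.5]]'; done
python3 -m handwheel '[[0,0,0,0,8.5],[0,0,0,0,17],[0,0,0,0,25.5],[0,0,0,0,34],[0,0,0,0,42.5]]'
python3 -m handwheel '[[0,0,0,0,8.5],[0,0,0,0,17],[0,0,0,0,25.5],[0,0,0,0,34],[0,0,0,0,42.5]]'
python3 -m handwheel '[[0,0,0,0,8.5],[0,0,0,0,17],[0,0,0,0,25.5],[0,0,0,0,34],[0,0,0,0,42.5]]'
```

```text
time: 1.95
ee_pos: [0.4658, -0.2786, 0.2312]
tcp_rot: [180.0, 0.0, -19.4]
wrist_force: [-0.4, 0.4, -0.1]
opening: 0.0852
time: 2.45
ee_pos: [0.4649, -0.2796, 0.2314]
tcp_rot: [180.0, 0.0, 23.3]
wrist_force: [0.1, 0.7, -0.6]
opening: 0.0856
time: 2.95
ee_pos: [0.4641, -0.2806, 0.2316]
tcp_rot: [180.0, 0.0, 66.1]
wrist_force: [-0.4, 0.1, -0.3]
opening: 0.0853
time: 3.45
ee_pos: [0.4632, -0.2816, 0.2317]
tcp_rot: [180.0, 0.0, 108.8]
wrist_force: [0.1, -0.4, 0.1]
opening: 0.0851
```

```bash
python3 -m handwheel '[[0,0.0047,0.0055,0,8],[0,0.0047,0.0055,-0.03,10.2],[0,0.0047,0.0055,-0.06,10.2],[0,0.0047,0.0055,-0.06,10.2]]'
python3 - <<'E'
from h import *
c=viewer.camera("wrist"); im=c["color"]; cv2.imwrite("pics/w2.png",im); print(get_obs()["ee_pos"],get_obs()["q"].round(1))
print(proj(c,[[.468,-.276,.055],[.468,-.276,.01]]))
E
```

```text
time: 3.85
ee_pos: [0.4657, -0.2761, 0.1681]
tcp_rot: [-179.9, -0.3, 118.9]
wrist_force: [0.4, 0.2, 0.0]
opening: 0.0856
[ 0.46637697 -0.27641001  0.17063178] [-30.7   3.2   1.5  88.4   0.  -59.6]
[[249.38011848 191.53593843]
 [249.62575228 176.9181541 ]]
```

View pics/w2.png

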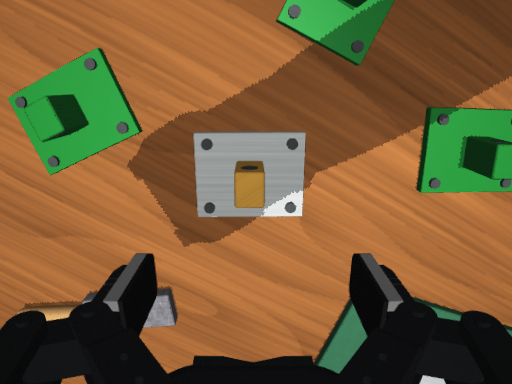

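In the wrist view the brass top face is centred at about (249.5,190), against a predicted (249.4,191.5), so the position holds. Now descend and grip.

```bash
python3 -m handwheel '[[0,0.001,0,-0.04,0],[0,0.0015,0,-0.08,0],[0,0.0015,0,-0.12,0],[0,0.0015,0,-0.148,0],[0,0.0015,0,-0.148,0]]' 20
python3 -m handwheel '[[0.6,0,0,0,0],[1,0,0,0,0],[1,0,0,0,0],[1,0,0,0,0],[1,0,0,0,0]]' 40
```

```text
time: 4.4
ee_pos: [0.4663, -0.2761, 0.0207]
tcp_rot: [-179.8, -0.3, 118.9]
wrist_force: [-0.4, 0.2, -0.1]
opening: 0.0855
time: 4.9
ee_pos: [0.4671, -0.2766, 0.0222]
tcp_rot: [-179.9, -0.2, 118.9]
wrist_force: [-1.2, -1.1, 6.8]
opening: 0.0234
```

```bash
python3 -m handwheel '[[1,0,0,0.03,0],[1,0,0,0.07,0],[1,0,0,0.11,0],[1,0.01,0.02,0.15,-5],[1,0.03,0.05,0.17,-10]]'
python3 -m handwheel '[[1,0.02,0.045,0,-5],[1,0.04,0.09,0,-10],[1,0.06,0.135,0,-10.4],[1,0.08,0.18,0,-10.4],[1,0.1,0.22,0,-10.4]]'
python3 -m handwheel '[[1,0,0,0,0],[1,0,0,0,0],[1,0,0,0,0]]'
python3 - <<'E'
from h import *
o=get_obs(); print(o["q"].round(1),o["ee_pos"],o["tcp_rot"],o["wrist_force"],o["opening"])
c=viewer.camera("wrist"); cv2.imwrite("pics/w3.png",c["color"])
c=viewer.camera("scene"); cv2.imwrite("pics/s3.png",c["color"])
E
```

```text
time: 5.4
ee_pos: [0.4972, -0.2274, 0.1961]
tcp_rot: [180.0, -0.0, 108.5]
wrist_force: [1.5, -0.5, -3.6]
opening: 0.0234
time: 5.9
ee_pos: [0.5975, -0.005, 0.1961]
tcp_rot: [180.0, -0.0, 98.2]
wrist_force: [0.4, -0.4, -2.0]
opening: 0.0233
time: 6.2
ee_pos: [0.5971, -0.0056, 0.196]
tcp_rot: [-180.0, -0.0, 98.1]
wrist_force: [-0.4, -0.9, -2.9]
opening: 0.0236
[-0.6 11.  12.8 91.9  0.  -8.7] [ 0.59712424 -0.00562169  0.19597143] [-1.79975796e+02 -2.87350726e-02  9.81441654e+01] [-0.42240007 -0.89481155 -2.90295802] 0.02360583060767547
```

View pics/w3.png

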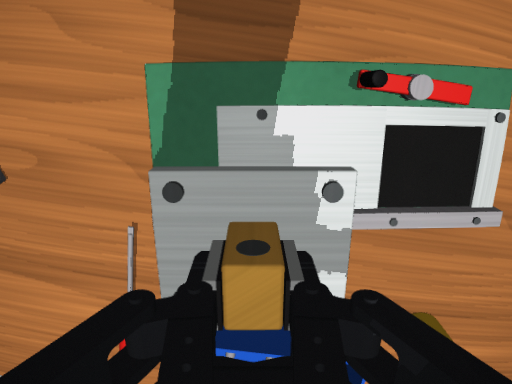

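View pics/s3.png

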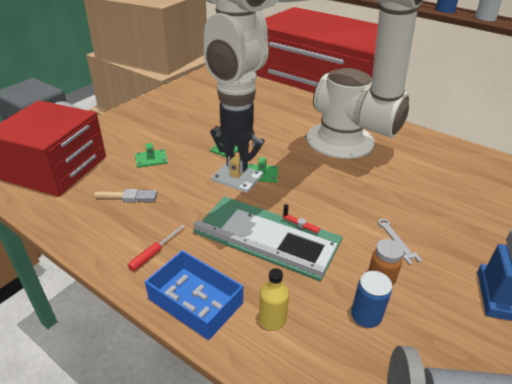

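```bash
python3 - <<'E'
from h import *
c=viewer.camera("wrist"); im=c["color"]
cv2.imwrite("pics/w3c.png",cv2.resize(im[55:240,350:512],None,fx=3.2,fy=3.2,interpolation=cv2.INTER_NEAREST))
H,S,V=cv2.split(cv2.cvtColor(im,cv2.COLOR_BGR2HSV))
for col in (365,375,400,430,460,490): print(col,[(r,int(V[r,col]),int(S[r,col])) for r in range(196,236,1)][::1] if col in(375,) else '')
# pocket: dark mask edges
m=((V<50)).astype(np.uint8); m[:115]=0;m[225:]=0;m[:,:370]=0
cn=max(cv2.findContours(m,cv2.RETR_EXTERNAL,cv2.CHAIN_APPROX_NONE)[0],key=cv2.contourArea)
q=cv2.approxPolyDP(cn,6,True).reshape(-1,2); print("pocket px",q.tolist())
for z in(.012,.017):print(z,ray(c,q,z).round(4).tolist())
g=((H>45)&(H<95)&(S>70)).astype(np.uint8); g[240:]=0
cn=max(cv2.findContours(g,cv2.RETR_EXTERNAL,cv2.CHAIN_APPROX_NONE)[0],key=cv2.contourArea)
print("green",cv2.boundingRect(cn))
edge=[(x,int(np.where(g[:,x])[0].min())) for x in range(170,500,30)]
P=ray(c,edge,0.012); print("bed -x edge",P[:,:2].round(4).tolist())
l=np.polyfit(P[:,1],P[:,0],1); print("heading",np.degrees(np.arctan(-l[0])),"x at y:",l)
E
```

```text
365 
375 [(196, 225, 6), (197, 221, 6), (198, 220, 6), (199, 221, 6), (200, 223, 3), (201, 222, 5), (202, 224, 6), (203, 228, 4), (204, 230, 4), (205, 229, 4), (206, 227, 4), (207, 222, 5), (208, 101, 3), (209, 64, 4), (210, 68, 8), (211, 66, 8), (212, 76, 7), (213, 146, 3), (214, 175, 4), (215, 171, 6), (216, 172, 6), (217, 174, 4), (218, 176, 6), (219, 176, 4), (220, 173, 6), (221, 169, 8), (222, 167, 6), (223, 167, 5), (224, 170, 6), (225, 171, 4), (226, 172, 6), (227, 176, 6), (228, 164, 23), (229, 149, 132), (230, 165, 168), (231, 166, 169), (232, 162, 168), (233, 157, 171), (234, 155, 171), (235, 156, 170)]
400 
430 
460 
490 
pocket px [[387, 125], [379, 206], [469, 205], [482, 127]]
0.012 [[0.5361, 0.1176, 0.012], [0.6184, 0.1302, 0.012], [0.6037, 0.2297, 0.012], [0.5216, 0.2169, 0.012]]
0.017 [[0.5358, 0.1155, 0.017], [0.6169, 0.1279, 0.017], [0.6024, 0.2259, 0.017], [0.5216, 0.2133, 0.017]]
green (145, 61, 367, 106)
bed -x edge [[0.5092, -0.0941], [0.5049, -0.0667], [0.5014, -0.0395], [0.4967, -0.0125], [0.4927, 0.0145], [0.4886, 0.0418], [0.485, 0.0694], [0.4812, 0.0975], [0.4761, 0.1261], [0.4715, 0.1557], [0.4674, 0.1866]]
heading 8.493993992363103 x at y: [-0.14934384  0.49510981]
```

View pics/w3c.png

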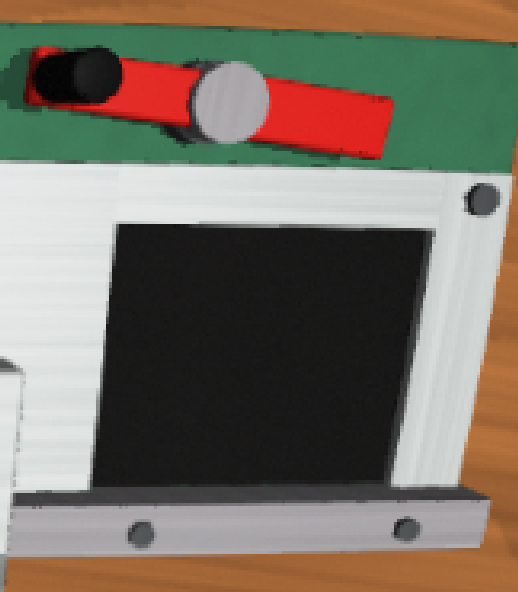

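```bash
cat >> h.py <<'E'
TH=np.radians(8.5); O=np.array([.5823,.0839])
def tobed(P):
    d=np.atleast_2d(P)[:,:2]-O; return np.c_[d[:,0]*np.cos(TH)+d[:,1]*np.sin(TH),-d[:,0]*np.sin(TH)+d[:,1]*np.cos(TH)]
def toworld(b): 
    b=np.atleast_2d(b); return O+np.c_[b[:,0]*np.cos(TH)-b[:,1]*np.sin(TH),b[:,0]*np.sin(TH)+b[:,1]*np.cos(TH)]
E
python3 - <<'E'
from h import *
c=viewer.camera("wrist")
f=lambda n,uv,z: print(n,(1000*tobed(ray(c,uv,z))).round(1).tolist())
f("fence foot",[[375,207.5],[410,207],[440,206.5]],.017)
f("fence top edge",[[375,212.5],[410,212],[440,211]],.030)
f("pocket entry edge",[[387,125],[379,206]],.017)
f("pocket far foot",[[471,205],[483,127]],.012)
f("pocket -x edge",[[400,125],[470,127]],.017)
f("pivot top",[[421.5,87]],.036); f("knob top",[[379,78.5]],.066); f("jaw corners",[[472,85],[469,105]],.032)
f("fence ends",[[502,210]],.03)
t=viewer.camera("top")
E
```

```text
fence foot [[42.4, 34.4], [42.3, 71.7], [42.2, 104.6]]
fence top edge [[42.8, 29.9], [42.8, 65.9], [42.2, 97.6]]
pocket entry edge [[-41.2, 38.1], [40.8, 38.4]]
pocket far foot [[42.9, 143.4], [-40.2, 141.6]]
pocket -x edge [[-41.3, 51.0], [-40.5, 123.8]]
pivot top [[-77.0, 59.2]]
knob top [[-82.7, 8.9]]
jaw corners [[-80.4, 110.1], [-62.4, 109.6]]
fence ends [[42.4, 167.7]]
```

Everything in the bed frame agrees within about 1.5 mm: fence 42.4, pocket y 38 to 142, so its centre is at +90. Now lower the pallet at the entry spot.

```bash
python3 -m handwheel '[[1,-0.0032,0.0053,-0.03,0.35],[1,-0.0032,0.0053,-0.06,0.35],[1,-0.0032,0.0053,-0.09,0.35],[1,-0.0032,0.0053,-0.12,0.35],[1,-0.0032,0.0053,-0.13,0.35]]'
python3 -m handwheel '[[1,0,0,-0.005,0],[1,0,0,-0.01,0],[1,0,0,-0.015,0],[1,0,0,-0.018,0],[1,0,0,-0.018,0]]'
python3 - <<'E'
from h import *
o=get_obs();print(o["ee_pos"],o["tcp_rot"],tobed(o["ee_pos"]),o["wrist_force"])
c=viewer.camera("wrist"); cv2.imwrite("pics/w4.png",c["color"])
E
```

```text
time: 6.95
ee_pos: [0.5923, -0.0013, 0.0632]
tcp_rot: [-179.8, -0.1, 98.4]
wrist_force: [-0.6, -0.1, -3.4]
opening: 0.0235
time: 7.45
ee_pos: [0.5924, -0.0013, 0.0454]
tcp_rot: [-179.8, -0.1, 98.4]
wrist_force: [-1.1, -0.3, -2.6]
opening: 0.0237
[ 0.59242043 -0.00129325  0.0453759 ] [-1.79803995e+02 -6.92326654e-02  9.83764636e+01] [[-0.0025831  -0.08575337]] [-1.12931825 -0.34749131 -2.56486913]
```

View pics/w4.png

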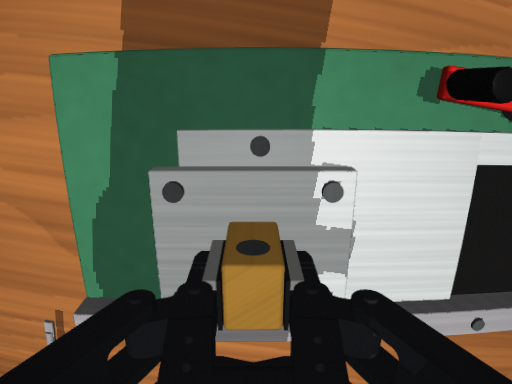

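```bash
python3 -m handwheel '[[1,0,0,-0.002,0],[1,0,0,-0.0035,0],[1,0,0,-0.0045,0],[1,0,0,-0.0045,0]]'
python3 -m handwheel '[[1,0,0,-0.001,0],[1,0,0,-0.0015,0],[1,0,0,-0.0015,0]]'
```

```text
time: 7.9
ee_pos: [0.5924, -0.0013, 0.0409]
tcp_rot: [-179.8, -0.1, 98.4]
wrist_force: [0.2, -0.1, -3.2]
opening: 0.0237
time: 8.2
ee_pos: [0.5924, -0.0013, 0.0394]
tcp_rot: [-179.8, -0.1, 98.4]
wrist_force: [-0.1, -0.2, -3.3]
opening: 0.0235
```

```bash
python3 -m handwheel '[[1,0,0,-0.0007,0],[1,0,0,-0.0007,0]]'
python3 -m handwheel '[[1,0,0,-0.0007,0],[1,0,0,-0.0007,0]]'
python3 -m handwheel '[[1,0,0,-0.0007,0],[1,0,0,-0.0007,0]]'
```

```text
time: 8.4
ee_pos: [0.5924, -0.0013, 0.0392]
tcp_rot: [-179.8, -0.1, 98.4]
wrist_force: [-2.8, -0.4, 2.6]
opening: 0.0235
time: 8.6
ee_pos: [0.5925, -0.0013, 0.0392]
tcp_rot: [-179.8, -0.1, 98.4]
wrist_force: [-4.1, -0.4, 5.1]
opening: 0.0236
time: 8.8
ee_pos: [0.5925, -0.0013, 0.0392]
tcp_rot: [-179.9, -0.1, 98.4]
wrist_force: [-5.0, -1.1, 6.0]
opening: 0.0233
```

Contact at TCP z=0.0392, as predicted. Next, ease it toward the fence until there is light contact.

```bash
python3 -m handwheel '[[1,0.001,0,0.0005,0],[1,0.002,0.0003,0.0005,0],[1,0.003,0.0004,0.0005,0],[1,0.003,0.0004,0.0005,0]]'
python3 -m handwheel '[[1,0.0007,0.0001,0,0],[1,0.0014,0.0002,0,0],[1,0.0014,0.0002,0,0]]'
python3 -m handwheel '[[1,0.0005,0.0001,0,0],[1,0.001,0.0002,0,0]]'
```

```text
time: 9.2
ee_pos: [0.5955, -0.0009, 0.0393]
tcp_rot: [-179.9, -0.1, 98.4]
wrist_force: [-0.3, -0.3, -3.1]
opening: 0.0233
time: 9.5
ee_pos: [0.597, -0.0006, 0.0393]
tcp_rot: [-179.9, -0.1, 98.4]
wrist_force: [-0.2, -0.2, -2.4]
opening: 0.0233
time: 9.7
ee_pos: [0.5978, -0.0005, 0.0393]
tcp_rot: [-179.8, -0.1, 98.4]
wrist_force: [-4.4, -2.4, 0.3]
opening: 0.0232
```

```bash
python3 -m handwheel '[[0.55,0,0,0,0],[0.55,0,0,0,0],[0.55,0,0,0,0],[0.55,0,0,0,0]]'
python3 - <<'E'
from h import *
o=get_obs();print(o["ee_pos"],o["tcp_rot"],tobed(o["ee_pos"]),o["wrist_force"],o["opening"])
c=viewer.camera("wrist"); cv2.imwrite("pics/w5.png",c["color"])
E
```

```text
time: 10.1
ee_pos: [0.598, -0.0005, 0.0395]
tcp_rot: [-179.9, -0.1, 98.4]
wrist_force: [-0.0, 0.0, 0.4]
opening: 0.0383
[ 5.97986868e-01 -5.21908815e-04  3.94787397e-02] [-1.79858083e+02 -6.07597110e-02  9.83819347e+01] [[ 0.00303621 -0.08581327]] [-0.00895647  0.04390968  0.41170783] 0.03831100604338019
```

View pics/w5.png

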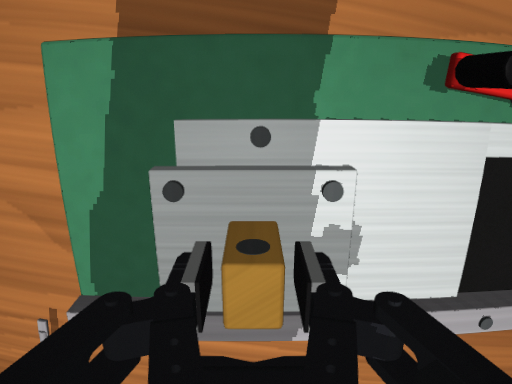

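The pads now straddle the block with about 7 mm clearance each side: pads at columns 205 and 305, block at 222–284. I'll lower slightly and push with the trailing pad.

```bash
python3 -m handwheel '[[0.55,0,0,-0.004,0.1],[0.55,0,0,-0.008,0.1],[0.55,-0.0006,0.004,-0.008,0.1],[0.55,-0.0012,0.008,-0.008,0.1],[0.55,-0.0018,0.012,-0.008,0.1]]'
python3 -m handwheel '[[0.55,-0.0007,0.005,0,0],[0.55,-0.0015,0.01,0,0],[0.55,-0.0022,0.015,0,0],[0.55,-0.003,0.02,0,0],[0.55,-0.0037,0.025,0,0]]'
python3 - <<'E'
from h import *
o=get_obs();print(o["ee_pos"],o["tcp_rot"],tobed(o["ee_pos"]),o["wrist_force"],o["opening"])
c=viewer.camera("wrist"); cv2.imwrite("pics/w6.png",c["color"])
E
```

```text
time: 10.65
ee_pos: [0.596, 0.0117, 0.0313]
tcp_rot: [-179.8, -0.0, 98.5]
wrist_force: [-0.5, -1.6, -1.3]
opening: 0.0383
time: 11.15
ee_pos: [0.5922, 0.0372, 0.0313]
tcp_rot: [-179.8, -0.0, 98.5]
wrist_force: [-0.3, -2.3, -0.7]
opening: 0.0381
[0.59217884 0.03716403 0.03133275] [-1.79828496e+02 -4.01499931e-02  9.84823274e+01] [[ 0.00286232 -0.0476828 ]] [-0.3228493  -2.30234845 -0.72670454] 0.03811048948008724
```

View pics/w6.png

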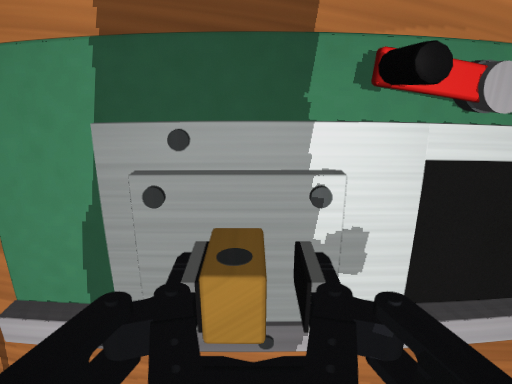

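It slides at about 2 N with the trailing pad on the block and no skew. Continuing.

```bash
python3 -m handwheel '[[0.55,-0.0007,0.005,0,0],[0.55,-0.0015,0.01,0,0],[0.55,-0.0022,0.015,0,0],[0.55,-0.003,0.02,0,0],[0.55,-0.0037,0.025,0,0]]'
python3 -m handwheel '[[0.55,-0.0007,0.005,0,0],[0.55,-0.0015,0.01,0,0],[0.55,-0.0022,0.015,0,0],[0.55,-0.003,0.02,0,0],[0.55,-0.0037,0.025,0,0]]'
python3 - <<'E'
from h import *
o=get_obs();print(o["ee_pos"],o["tcp_rot"],tobed(o["ee_pos"]),o["wrist_force"],o["opening"])
c=viewer.camera("wrist"); cv2.imwrite("pics/w7.png",c["color"])
E
```

```text
time: 11.7
ee_pos: [0.5883, 0.0631, 0.0314]
tcp_rot: [-179.8, -0.1, 98.5]
wrist_force: [-0.3, -2.1, 0.9]
opening: 0.0382
time: 12.2
ee_pos: [0.5845, 0.0885, 0.0314]
tcp_rot: [-179.8, -0.0, 98.5]
wrist_force: [-0.4, -2.9, 0.1]
opening: 0.0384
[0.5845112  0.08851622 0.03136783] [-1.79822481e+02 -4.81655609e-02  9.85045502e+01] [[0.00286924 0.00423868]] [-0.41317465 -2.90340704  0.11121348] 0.03842018462805364
```

View pics/w7.png

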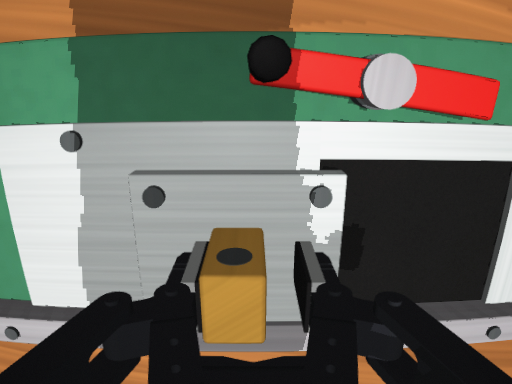

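```bash
python3 -m handwheel '[[0.55,-0.0007,0.005,0,0],[0.55,-0.0015,0.01,0,0],[0.55,-0.0022,0.015,0,0],[0.55,-0.003,0.02,0,0],[0.55,-0.0037,0.025,0,0]]'
python3 -m handwheel '[[0.55,-0.0005,0.003,0,0],[0.55,-0.0009,0.006,0,0],[0.55,-0.0013,0.009,0,0],[0.55,-0.0018,0.012,0,0],[0.55,-0.0022,0.015,0,0]]'
python3 -m handwheel '[[0.55,-0.0005,0.003,0,0],[0.55,-0.0009,0.006,0,0],[0.55,-0.0013,0.009,0,0],[0.55,-0.0018,0.012,0,0],[0.55,-0.0022,0.015,0,0]]'
python3 - <<'E'
from h import *
o=get_obs();print(o["ee_pos"],o["tcp_rot"],tobed(o["ee_pos"]),o["wrist_force"],o["opening"])
c=viewer.camera("wrist"); cv2.imwrite("pics/w8.png",c["color"])
E
```

```text
time: 12.75
ee_pos: [0.5807, 0.1145, 0.0315]
tcp_rot: [-179.8, -0.1, 98.5]
wrist_force: [-1.8, -4.9, 2.9]
opening: 0.0383
time: 13.25
ee_pos: [0.5786, 0.1295, 0.0318]
tcp_rot: [-179.9, -0.1, 98.5]
wrist_force: [0.4, -2.9, 2.0]
opening: 0.0385
time: 13.75
ee_pos: [0.5763, 0.1449, 0.0317]
tcp_rot: [-179.8, -0.1, 98.5]
wrist_force: [0.5, -1.3, -1.8]
opening: 0.0387
[0.57629187 0.14489175 0.03166362] [-1.79841309e+02 -5.76786401e-02  9.85162952e+01] [[0.00307302 0.06120987]] [ 0.46466666 -1.26658383 -1.8262353 ] 0.03866938173492078
```

View pics/w8.png

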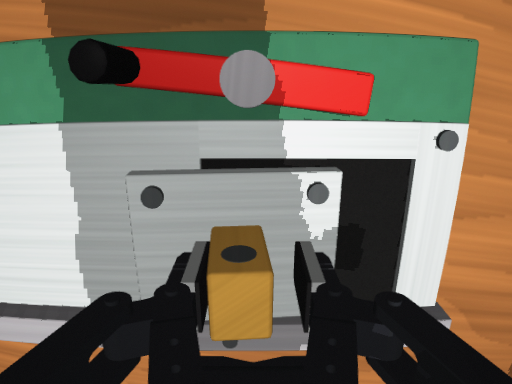

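The pallet has tipped nose-down in the pocket, as expected. Continuing slowly.

```bash
python3 -m handwheel '[[0.55,-0.0005,0.003,0,0],[0.55,-0.0009,0.006,0,0],[0.55,-0.0013,0.009,0,0],[0.55,-0.0018,0.012,0,0],[0.55,-0.0021,0.014,0,0]]'
python3 -m handwheel '[[0.55,-0.0003,0.002,0,0],[0.55,-0.0006,0.004,0,0],[0.55,-0.0009,0.006,0,0],[0.55,-0.0012,0.008,0,0],[0.55,-0.0015,0.01,0,0]]'
python3 - <<'E'
from h import *
o=get_obs();print(tobed(o["ee_pos"]),o["ee_pos"][2],o["wrist_force"],o["opening"])
c=viewer.camera("wrist"); cv2.imwrite("pics/w9.png",c["color"])
E
```

```text
time: 14.3
ee_pos: [0.5741, 0.1596, 0.0317]
tcp_rot: [-179.8, -0.1, 98.5]
wrist_force: [0.1, -2.3, -1.6]
opening: 0.0384
time: 14.8
ee_pos: [0.5726, 0.1697, 0.0317]
tcp_rot: [-179.8, -0.1, 98.5]
wrist_force: [0.6, -1.2, -1.1]
opening: 0.0385
[[0.00308547 0.08631783]] 0.0317139491869759 [ 0.60577073 -1.21486296 -1.10158181] 0.03845771195132973
```

View pics/w9.png

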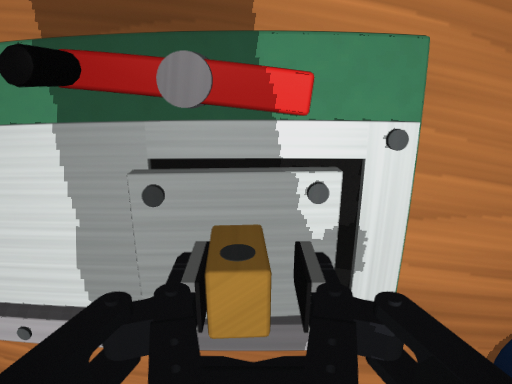

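About 8 mm of tail overlap is left, so I'll go at 1 mm per row.

```bash
python3 -m handwheel '[[0.55,-0.0001,0.001,0,0],[0.55,-0.0003,0.002,0,0],[0.55,-0.0004,0.003,0,0],[0.55,-0.0006,0.004,0,0],[0.55,-0.0007,0.005,0,0]]'
python3 -m handwheel '[[0.55,-0.0001,0.001,0,0],[0.55,-0.0003,0.002,0,0],[0.55,-0.0003,0.002,0,0]]'
python3 - <<'E'
from h import *
o=get_obs();print(tobed(o["ee_pos"]),o["ee_pos"][2],o["wrist_force"],o["opening"])
c=viewer.camera("wrist"); cv2.imwrite("pics/w10.png",c["color"])
E
```

```text
time: 15.35
ee_pos: [0.5719, 0.175, 0.0317]
tcp_rot: [-179.8, -0.1, 98.5]
wrist_force: [0.0, -0.8, -1.0]
opening: 0.0383
time: 15.65
ee_pos: [0.5715, 0.1772, 0.0317]
tcp_rot: [-179.9, -0.1, 98.6]
wrist_force: [0.7, -0.8, -1.9]
opening: 0.0386
[[0.00315415 0.09387643]] 0.031734183790442856 [ 0.71437635 -0.78970075 -1.91279945] 0.0386032391672096
```

View pics/w10.png

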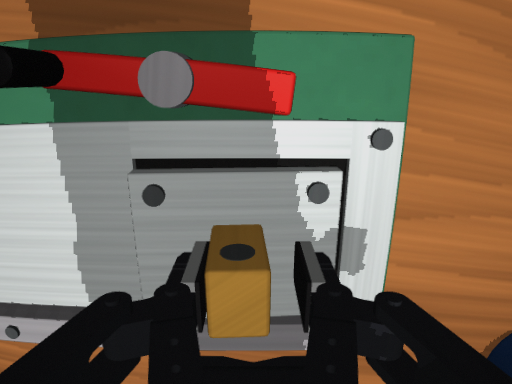

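Not dropped yet: tail edge at column 130, pocket edge at 133. A few more half-millimetre steps.

```bash
python3 -m handwheel '[[0.55,-0.0001,0.0005,0,0],[0.55,-0.0001,0.001,0,0],[0.55,-0.0001,0.001,0,0]]'
python3 -m handwheel '[[0.55,-0.0001,0.0005,0,0],[0.55,-0.0001,0.001,0,0],[0.55,-0.0001,0.001,0,0]]'
python3 - <<'E'
from h import *
o=get_obs();print(tobed(o["ee_pos"]),o["ee_pos"][2],o["wrist_force"],o["opening"])
c=viewer.camera("wrist"); cv2.imwrite("pics/w11.png",c["color"])
E
```

```text
time: 16.0
ee_pos: [0.5715, 0.1781, 0.0318]
tcp_rot: [-179.9, -0.1, 98.5]
wrist_force: [-0.1, -2.4, 0.4]
opening: 0.0382
time: 16.3
ee_pos: [0.5713, 0.1791, 0.0318]
tcp_rot: [-179.8, -0.1, 98.5]
wrist_force: [-0.6, -2.3, -0.5]
opening: 0.0385
[[0.00320611 0.09576661]] 0.03184600006458416 [-0.63943335 -2.28317962 -0.48507166] 0.03846328642428333
```

View pics/w11.png

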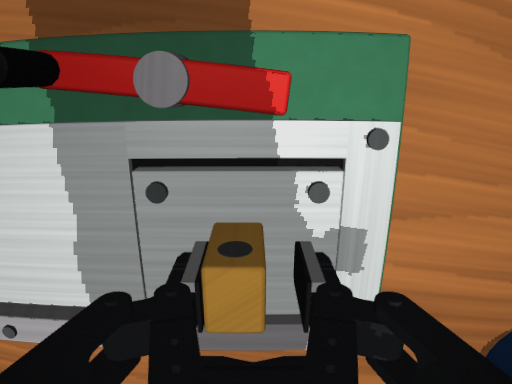

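The tail edge (column 134) is now clear of the pocket edge, and the block is upright: it has dropped. I'll back the pad off, rise and check from a second camera.

```bash
python3 -m handwheel '[[0.55,0.0003,-0.002,0,0],[0.55,0.0009,-0.006,0,0],[0.55,0.0009,-0.006,0.02,0],[0.55,0.0009,-0.006,0.06,0],[0.55,0.0009,-0.006,0.1,0]]'
python3 -m handwheel '[[0.55,-0.01,-0.015,0.0,8.5],[0.55,-0.025,-0.04,0,17],[0.55,-0.04,-0.065,0,25.5],[0.55,-0.055,-0.08,0,34],[0.55,-0.06,-0.09,0,42.5]]'
python3 -m handwheel '[[0.55,0,0,0,8.5],[0.55,0,0,0,17],[0.55,0,0,0,25.5],[0.55,0,0,0,34],[0.55,0,0,0,42.5]]'
python3 - <<'E'
from h import *
o=get_obs();print(o["ee_pos"],tobed(o["ee_pos"]),o["tcp_rot"],o["q"].round(1),o["wrist_force"],o["opening"])
for n in("wrist","scene","top"):
    c=viewer.camera(n); im=c["color"]
    if n=="scene": im=cv2.resize(im[190:280,180:350],None,fx=4.5,fy=4.5,interpolation=cv2.INTER_CUBIC)
    cv2.imwrite(f"pics/{n}12.png",im)
E
```

```text
time: 16.85
ee_pos: [0.5717, 0.1728, 0.1325]
tcp_rot: [-179.8, -0.1, 98.5]
wrist_force: [1.2, 0.0, 1.3]
opening: 0.0384
time: 17.35
ee_pos: [0.5108, 0.0817, 0.1329]
tcp_rot: [-179.8, -0.1, 141.4]
wrist_force: [0.9, 0.6, -1.2]
opening: 0.0386
time: 17.85
ee_pos: [0.5109, 0.0816, 0.1331]
tcp_rot: [-179.8, -0.1, -175.8]
wrist_force: [-0.3, 0.6, -0.2]
opening: 0.0387
[0.51087219 0.08161134 0.13307632] [[-0.07098152  0.00829418]] [-1.79824220e+02 -5.20957204e-02 -1.75793750e+02] [  9.2  -0.3  -6.2  84.1  -0.2 -85. ] [-0.28085568  0.63013795 -0.19071693] 0.038664671013872366
```

View pics/wrist12.png

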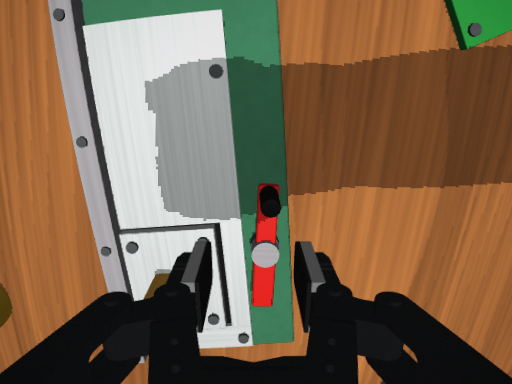

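View pics/scene12.png

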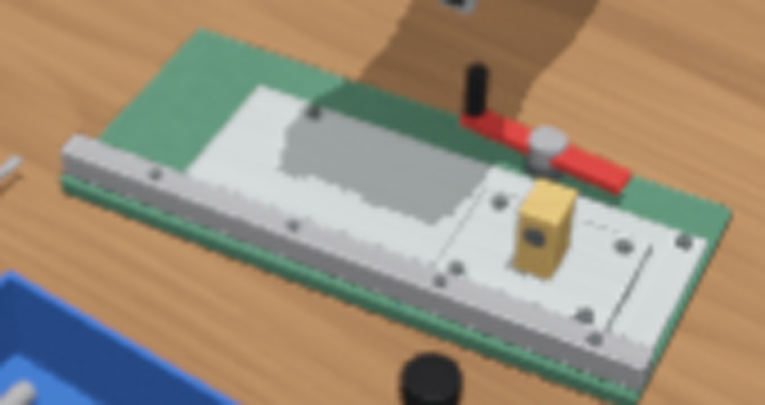

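The scene view shows the pallet flat in the pocket, with the block upright and a gap line at each end. Next, check the knob prediction in the wrist view.

```bash
python3 - <<'E'
from h import *
c=viewer.camera("wrist"); 
for a in (.05,.12,.2):
    k=toworld([-.078-.05*np.sin(a),.060-.05*np.cos(a)])[0]; print(a,k.round(4),proj(c,[[*k,.066],[*k,.032]]).round(1).tolist())
print("pivot",proj(c,[[*toworld([-.078,.06])[0],.036]]).round(1))
im=c["color"]; cv2.imwrite("pics/w13.png",cv2.resize(im[165:320,220:320],None,fx=5,fy=3.8))
H,S,V=cv2.split(cv2.cvtColor(im,cv2.COLOR_BGR2HSV))
# plate corners z=.022
m=((S<60)&(V>100)).astype(np.uint8)
print("pallet corners expected z.022:",[proj(c,[[*toworld([x,.09+y])[0],.022]]).round(1).tolist()[0] for x in(-.0375,.0425) for y in(-.05,.05)])
E
```

```text
0.05 [0.5012 0.082 ] [[266.2, 209.0], [264.5, 193.4]]
0.12 [0.4977 0.0817] [[271.5, 209.0], [269.1, 193.4]]
0.2 [0.4937 0.0818] [[277.6, 209.4], [274.4, 193.8]]
pivot [[266.2 255.4]]
pallet corners expected z.022: [[213.9, 229.0], [227.6, 329.1], [118.8, 236.0], [142.5, 333.5]]
```

View pics/w13.png

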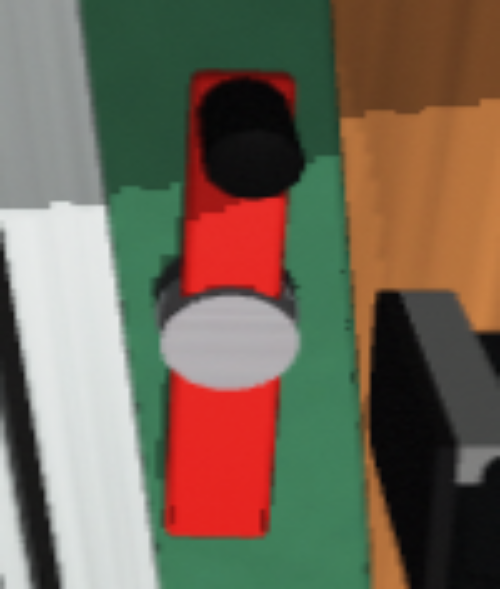

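The knob top is seen at (271.2,208.4), against (271.5,209.0) predicted for a clamp angle of 0.12. Now go down and grip the knob.

```bash
python3 -m handwheel '[[0.55,-0.008,0,0,-2],[0.55,-0.013,0,-0.02,-2],[0.55,-0.013,0,-0.05,-2],[0.55,-0.013,0,-0.08,-2],[0.55,-0.013,0,-0.095,-2]]'
python3 -m handwheel '[[0.55,0,0,0,0],[0.8,0,0,0,0],[1,0,0,0,0],[1,0,0,0,0],[1,0,0,0,0]]' 25
python3 - <<'E'
from h import *
o=get_obs();print(o["ee_pos"],1000*tobed(o["ee_pos"]),o["tcp_rot"],o["wrist_force"],o["opening"])
c=viewer.camera("wrist"); cv2.imwrite("pics/w14.png",c["color"])
E
```

```text
time: 18.55
ee_pos: [0.4967, 0.0814, 0.0356]
tcp_rot: [-179.8, -0.2, -178.6]
wrist_force: [-0.4, 0.4, 0.2]
opening: 0.0381
time: 19.05
ee_pos: [0.4976, 0.0815, 0.037]
tcp_rot: [-179.8, -0.1, -178.6]
wrist_force: [-0.0, -0.7, 6.0]
opening: 0.0133
[0.49760082 0.0815115  0.03704651] [[-84.12187096  10.15707204]] [-1.79806683e+02 -7.70052410e-02 -1.78610202e+02] [-0.0380774  -0.67545404  6.01299117] 0.01330963148576956
```

View pics/w14.png

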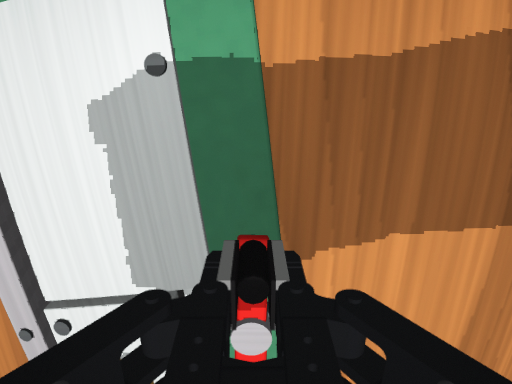

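```bash
python3 - <<'E'
from h import *
a0=.122; f=lambda a: toworld([-.078-.0502*np.sin(a),.060-.0502*np.cos(a)])[0]
A=np.linspace(a0,1.57,16)
for s in (0,5,10):
    print([(*(f(a)-f(A[s])).round(4).tolist(),round(-np.degrees(a-A[s]),1)) for a in A[s+1:s+6]])
E
```

```text
[(-0.0048, 0.0001, np.float64(-5.5)), (-0.0097, 0.0007, np.float64(-11.1)), (-0.0144, 0.0017, np.float64(-16.6)), (-0.019, 0.0032, np.float64(-22.1)), (-0.0234, 0.0051, np.float64(-27.7))]
[(-0.0042, 0.0023, np.float64(-5.5)), (-0.0082, 0.0051, np.float64(-11.1)), (-0.0119, 0.0082, np.float64(-16.6)), (-0.0153, 0.0116, np.float64(-22.1)), (-0.0184, 0.0154, np.float64(-27.7))]
[(-0.0027, 0.004, np.float64(-5.5)), (-0.0049, 0.0083, np.float64(-11.1)), (-0.0068, 0.0128, np.float64(-16.6)), (-0.0082, 0.0174, np.float64(-22.1)), (-0.0091, 0.0222, np.float64(-27.7))]
```

```bash
python3 -m handwheel '[[1,-0.0048,0.0001,0.001,-5.5],[1,-0.0097,0.0007,0.002,-11.1],[1,-0.0144,0.0017,0.002,-16.6],[1,-0.019,0.0032,0.002,-22.1],[1,-0.0234,0.0051,0.002,-27.7]]'
python3 - <<'E'
from h import *
o=get_obs();b=1000*tobed(o["ee_pos"])[0]-[-78,60];print(o["ee_pos"],b,np.hypot(*b),np.arctan2(-b[0],-b[1]),o["tcp_rot"],o["wrist_force"],o["opening"])
E
```

```text
time: 19.6
ee_pos: [0.4739, 0.0874, 0.0374]
tcp_rot: [-179.9, -0.2, 153.5]
wrist_force: [7.1, 7.5, -18.0]
opening: 0.013
[0.47386923 0.08743077 0.03741228] [-28.71787412 -40.48092146] 49.63286507717353 0.6170185108416868 [-1.79863852e+02 -1.74102384e-01  1.53476994e+02] [  7.08953811   7.46786138 -17.96352756] 0.012989347169263574
```

```bash
python3 -m handwheel '[[1,-0.0042,0.0023,-0.0015,-5.5],[1,-0.0082,0.0051,-0.0015,-11.1],[1,-0.0119,0.0082,-0.0015,-16.6],[1,-0.0153,0.0116,-0.0015,-22.1],[1,-0.0184,0.0154,-0.0015,-27.7]]'
python3 - <<'E'
from h import *
o=get_obs();p=o["ee_pos"];b=1000*tobed(p)[0]-[-78,60];a=np.arctan2(-b[0],-b[1]);print(p,b,np.hypot(*b),a,o["tcp_rot"],o["wrist_force"],o["opening"])
f=lambda a: toworld([-.078-.05*np.sin(a),.060-.05*np.cos(a)])[0]
for x in np.linspace(a,1.575,6)[1:]: print((f(x)-p[:2]).round(4),-np.degrees(x-a).round(1))
E
```

```text
time: 20.1
ee_pos: [0.4567, 0.1031, 0.0371]
tcp_rot: [180.0, -0.1, 125.5]
wrist_force: [4.8, 0.1, 2.5]
opening: 0.0133
[0.45667387 0.10311082 0.03709117] [-43.40669975 -22.43147167] 48.86013205262438 1.09381942072641 [ 1.79967072e+02 -8.44180112e-02  1.25533182e+02] [4.84486859 0.11808455 2.52420719] 0.013338125975508344
[-0.0035  0.0034] -5.5
[-0.0058  0.0076] -11.0
[-0.0076  0.0121] -16.5
[-0.0089  0.0167] -22.1
[-0.0099  0.0214] -27.6
```

```bash
python3 -m handwheel '[[1,-0.003,0.0036,0,-5.5],[1,-0.0055,0.0078,0,-11],[1,-0.0075,0.0123,0,-16.5],[1,-0.0089,0.0168,0,-22],[1,-0.0099,0.0214,0,-27.5]]'
python3 -m handwheel '[[1,0,0,0,0],[1,0,0,0,0]]'
python3 - <<'E'
from h import *
o=get_obs();p=o["ee_pos"];b=1000*tobed(p)[0]-[-78,60];a=np.arctan2(-b[0],-b[1]);print(p,b,np.hypot(*b),a,o["tcp_rot"],o["wrist_force"],o["opening"])
c=viewer.camera("wrist"); cv2.imwrite("pics/w15.png",c["color"])
E
```

```text
time: 20.6
ee_pos: [0.4485, 0.1249, 0.0373]
tcp_rot: [179.8, -0.1, 97.8]
wrist_force: [12.3, 0.2, -10.2]
opening: 0.0129
time: 20.8
ee_pos: [0.4485, 0.1252, 0.0372]
tcp_rot: [179.7, -0.1, 97.9]
wrist_force: [3.5, 0.9, -4.2]
opening: 0.0135
[0.44853148 0.12516856 0.03717865] [-48.19931047   0.58751123] 48.20289098518803 1.582984927150978 [ 1.79747675e+02 -9.62419601e-02  9.78607105e+01] [ 3.48725268  0.94254702 -4.18372495] 0.013502026402701804
```

View pics/w15.png

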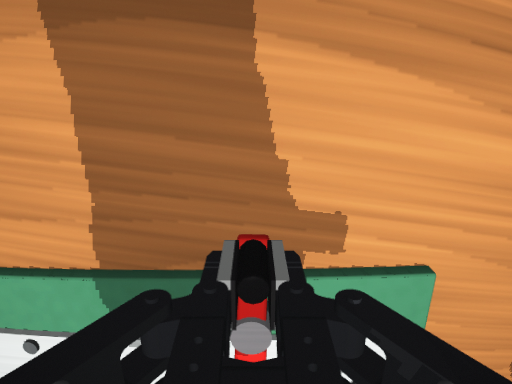

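```bash
python3 -m handwheel '[[0.55,0,0,0,0],[0.55,0,0,0,0],[0.55,0,0,0,0]]'
python3 -m handwheel '[[0.55,0,0,0.03,0],[0.55,0,0,0.07,0],[0.55,0,0,0.11,0],[0.55,0,0,0.15,0],[0.55,-0.03,0,0.17,0]]'
python3 -m handwheel '[[0.5,-0.03,0,0,0],[0.5,-0.06,0,0,0],[0.5,-0.06,0,0,0],[0.5,-0.06,0,0,0]]'
python3 - <<'E'
from h import *
o=get_obs();print(o["ee_pos"],o["wrist_force"],o["time"])
for n in("wrist","scene","top"):
    c=viewer.camera(n); im=c["color"]; cv2.imwrite(f"pics/{n}16.png",im)
    if n=="wrist":
        print("pivot",proj(c,[[*toworld([-.078,.06])[0],.036]]).round(1))
        for a in (1.45,1.57,1.65):
            k=toworld([-.078-.05*np.sin(a),.060-.05*np.cos(a)])[0]; print(a,proj(c,[[*k,.066]]).round(1).tolist())
    if n=="scene": cv2.imwrite("pics/scene16c.png",cv2.resize(im[190:280,180:350],None,fx=4.5,fy=4.5,interpolation=cv2.INTER_CUBIC))
E
```

```text
time: 21.15
ee_pos: [0.4486, 0.125, 0.0374]
tcp_rot: [179.7, -0.1, 97.9]
wrist_force: [1.1, 0.8, -0.1]
opening: 0.0383
time: 21.65
ee_pos: [0.4204, 0.1251, 0.2104]
tcp_rot: [179.5, -0.1, 97.8]
wrist_force: [-1.4, -0.1, -1.1]
opening: 0.0378
time: 22.05
ee_pos: [0.3604, 0.1252, 0.2108]
tcp_rot: [179.4, -0.1, 97.9]
wrist_force: [-0.6, -0.5, -0.1]
opening: 0.0429
[0.36044136 0.12518376 0.21084081] [-0.61472182 -0.48471737 -0.1138755 ] 22.05
pivot [[240.4 289.5]]
1.45 [[231.9, 263.7]]
1.57 [[238.1, 263.3]]
1.65 [[242.3, 263.4]]
```

View pics/wrist16.png

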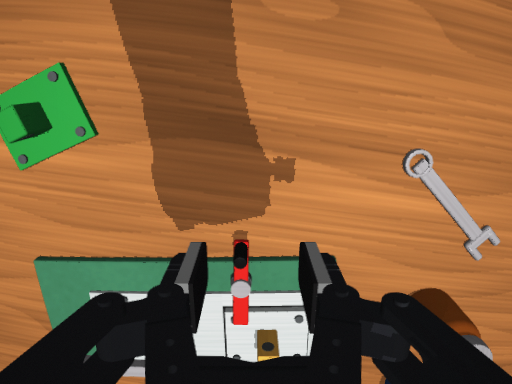

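View pics/scene16c.png

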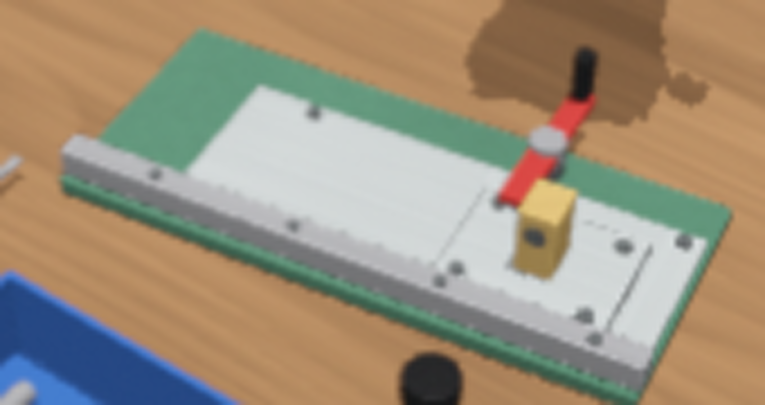

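View pics/top16.png

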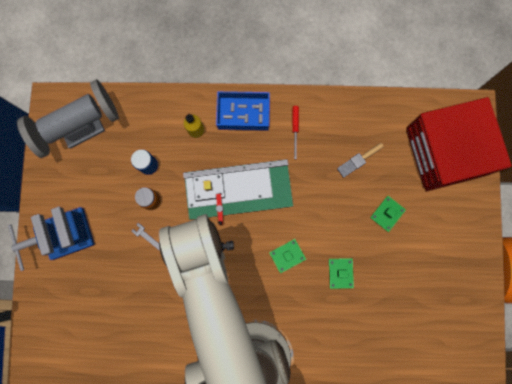

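The clamp stands across the pallet's edge. Now measure its angle from the red arm.

```bash
python3 - <<'E'
from h import *
c=viewer.camera("wrist"); im=c["color"]
H,S,V=cv2.split(cv2.cvtColor(im,cv2.COLOR_BGR2HSV))
m=(((H<6)|(H>174))&(S>150)&(V>90)).astype(np.uint8); m[:235]=0; m[335:]=0; m[:,:225]=0; m[:,258:]=0
mids=[(np.where(m[r])[0].mean(),r) for r in range(236,334) if 8<=m[r].sum() and np.ptp(np.where(m[r])[0])<22 and m[r].sum()==np.ptp(np.where(m[r])[0])+1]
P=tobed(ray(c,mids,.030)); l=np.polyfit(P[:,0],P[:,1],1); print(len(mids),"clamp angle",np.pi/2-np.arctan(l[0]),"y at pivot",l[0]*-.078+l[1],P[[0,-1]])
cv2.imwrite("pics/w16c.png",cv2.resize(im[235:370,200:330],None,fx=4.3,fy=4.3,interpolation=cv2.INTER_CUBIC))
E
```

```text
39 clamp angle 1.6075651114182223 y at pivot 0.05989927886972058 [[-0.13524972  0.06155442]
 [-0.02691976  0.05824417]]
```

View pics/w16c.png

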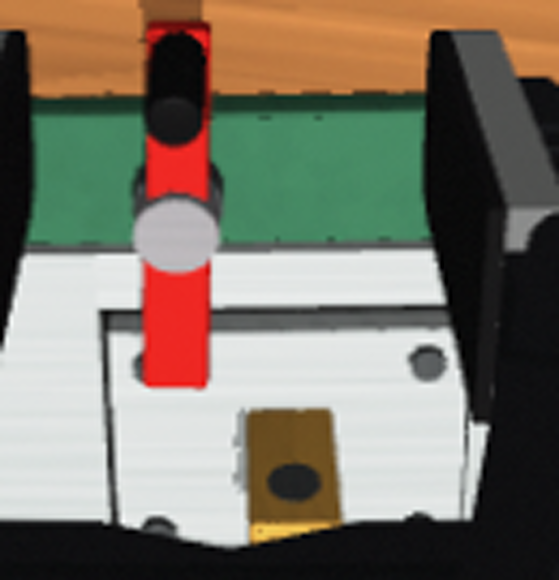

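```bash
python3 -c "
from workcell import job_done; print(job_done())"
```

```text
the job is handed in; nothing more can be done
None
```

The pallet is loaded and the clamp is locked over its edge. I handed the job in at about 22 s of the 72 s allowed; no verdict came back.

**What I did:** I gripped the pallet by the brass block and set it flat on the entry end of the deck. I eased it against the fence, then let go. With the fingers loosely around the block, I pushed it along the fence until it tipped and dropped into the pocket. Sideways force read at most about 5 N at the end of each move during the slide. I then backed off, swung the clamp over by its knob, released it and lifted clear.

**Last checks:**
- **Pallet:** the wrist and scene views show it flat in the pocket, with the block upright and a gap visible at each end. I judged the drop from the pictures and the pallet's position; I did not measure its height directly.
- **Clamp angle:** the two estimates disagree slightly. The finger position gave 1.58 rad and the image of the red arm gave 1.61, against 1.57 for square and the stop at 1.65. It may be up to about 2° past square.
- **Forces:** the highest wrist reading was about 21 N. It came mid-swing, when I commanded a 2 mm lift the knob did not allow, and I corrected it on the next move. Forces are only reported at the end of each call, so shorter peaks would not show.
- **Surroundings:** the last top view shows the bottle, tins and tools where they were at the start. That was by eye, not measured. The robot was clear of everything.

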